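# Pour the shaft spacers into the round jar and put its lid on

### The job

Pick up the white cup of shaft spacers, tip all six out of it into the round jar, and stand the empty cup upright on the bench again. Then close the jar with the lid that fits it, so that the lid sits level, fully down on the rim. Leave the square box, its lid and the other things on the bench where they are.

Things in the scene. Friction and masses are not known exactly. Their poses are not given: they have to be found in the camera images.
- cup: White plastic cup, open, round, slightly flared: outside diameter 51 mm at the foot, 61 mm at the rim, 70 mm tall, wall 3 mm, floor 4 mm, about 60 g, loose. Origin: centre of its underside; z out of its mouth. Starts upright with the six spacers in its lower half. Friction about 0.6: tip it well past level (some 125 degrees from upright) to empty it.
- cup_rim (a point): Centre of the cup's mouth, 70 mm from its origin along the cup's z.
- jar: Round grey plastic jar, open at the top: outside diameter 92 mm, inside 84 mm, 80 mm tall, floor 6 mm thick, 0.5 kg, loose, empty at the start. Origin: centre of its underside, z up. It and the square box stand in two places on the robot's left of the cup, either way round.
- jar_rim (a point): Centre of the jar's mouth, 80 mm above its origin.
- round_lid: Round grey lid of the jar, loose, 70 g, plug down. From the origin (centre of the underside, z up): plug of 74 mm diameter z 0 to 5 mm, disc of 92 mm diameter z 5 to 11 mm, upright black knob of 24 mm diameter z 11 to 39 mm. The plug has 5 mm of play in the jar's mouth; seated, its origin is 75 mm above the jar's. It and the square lid lie beyond the containers, either way round.
- square_lid: Lid of the square box, grey, loose, 92 mm square, otherwise made like the round lid with the same knob (74 mm square plug). Leave alone. Origin: centre of its underside.
- box: Square grey box, fixed, 92 by 92 mm, 80 mm tall, open, some bolts in it. Leave alone. Origin: centre of its underside.
- wheel: Green wheel with five spokes lying flat, 80 mm diameter, 26 mm high, loose bystander. Origin: centre of its underside.
- coupling: White pipe coupling standing on end, 48 mm diameter, 45 mm high, loose bystander. Origin: centre of its underside.
- wrench: Steel wrench lying flat, 170 mm long along its x, loose bystander. Origin near its middle.
- screwdriver: Screwdriver lying flat, 180 mm long along its x, loose bystander. Origin near its middle.
- spacer0_center (a point): Middle of one of the six alike aluminium shaft spacers (short round sleeves with a dark bore, 18 mm diameter, 14 mm long, 12 g), loose, in the cup at the start.
- spacer1_center (a point): Middle of one of the six alike aluminium shaft spacers (short round sleeves with a dark bore, 18 mm diameter, 14 mm long, 12 g), loose, in the cup at the start.
- spacer2_center (a point): Middle of one of the six alike aluminium shaft spacers (short round sleeves with a dark bore, 18 mm diameter, 14 mm long, 12 g), loose, in the cup at the start.
- spacer3_center (a point): Middle of one of the six alike aluminium shaft spacers (short round sleeves with a dark bore, 18 mm diameter, 14 mm long, 12 g), loose, in the cup at the start.
- spacer4_center (a point): Middle of one of the six alike aluminium shaft spacers (short round sleeves with a dark bore, 18 mm diameter, 14 mm long, 12 g), loose, in the cup at the start.
- spacer5_center (a point): Middle of one of the six alike aluminium shaft spacers (short round sleeves with a dark bore, 18 mm diameter, 14 mm long, 12 g), loose, in the cup at the start.
Mind the look-alikes: they are no part of the job. What is shaped like the round_lid but orange, pink or purple is not meant.

How it is judged:
By the outcome, as a careful person would: the job done as asked, in the order asked, and still so for the second after the job is handed in, with the robot touching nothing.
It also fails if it takes over 72 s, if anything falls off the work surface, if the arm or the gripper's body presses on something with over 40 N, if the wrist force passes 120 N, or if a joint passes its speed limit or range.

### The arm

A 7-joint arm with a two-finger parallel gripper is mounted at the origin on the work surface. World frame = base frame: x ahead of the robot, y to its left, z up, the work surface at z = 0. Lengths are in m, angles in rad, forces in N, time in s.
With the tool pointing down it reaches from about 0.35 to 0.9 m from the base axis. Payload 8.1 kg.
Tool frame: the origin (TCP) lies midway between the tips of the shut fingers; the grasp point (between the pads) lies 19 mm behind it; z points along the fingers, y is the line along which they close (so a half turn about z gives the same grasp; the last joint's range is limited). The gripper opens to 92 mm and grips with 3 to 60 N. Pads are 19 mm wide; open, the fingers measure 130 mm over their backs; the gripper's body (75 mm by 190 mm) begins 47 mm behind the grasp point.
Start: joints at [-1.314, 0.434, 0.025, 1.573, -0.012, 1.134, -0.075], TCP at [0.22, 0.585, 0.227] pointing down, gripper open.
Joint ranges: [-2.62, 2.62], [-0.44, 2.09], [-1.27, 1.32], [0.08, 2.57], [-1.32, 4.46], [0.12, 2], [-2.74, 2.74]. Speed limits (rad/s): [2.22, 2.22, 3.01, 3.01, 3.14, 3.14, 3.14].

### API

Orientations are given as a rotation vector (axis times angle).
In Python, from cell import observe, cams, job gives the robot as it stands. The module is installed in compiled form; this text tells all that it offers.
- The arm moves only by the tool step_arm, never from a script. Its argument "steps" is a list of rows, each a list of 6 numbers: the shift along the world's x, y, z in mm, then the turn, a rotation vector about the world's x, y, z in rad. In form: [[dx, dy, dz, rx, ry, rz], ...]. A call has 1 to 20 rows; each row shifts and turns the commanded pose from where the row before left it; what a row does not reach is not made up. A row lasts 1/12 s, in which the tool goes at most 41.7 mm and 7.16 degrees, less where a joint would pass 70% of its speed; a pose out of reach is approached as far as the arm can. A call with a gripper value outside its range is refused whole. "gripper" is the opening, from 0 (shut) to 1 (fully open), set as the call begins (left out, the last holds). The fingers move at their own pace and stop on an object; "force" is the grip in N (left out, the last holds). Time passes only in rows, so rows that do not move let the fingers close. It gives the time, the measured TCP pose, the force, the opening and the grip force at its end, in the units of the state.
- observe(): the state, without advancing time (a new reading comes with each control period).
- cams.get_image(name): name is "scene" or "top" or "wrist"; returns the picture (400x640x3 uint8, red, green, blue); there is no depth.
- cams.get_calibration(name): a dict with "fov_y" (degrees; the focal length in pixels is half the picture's height over the tangent of half this angle, whatever the lens; pixels are square), "cx", "cy" (the principal point, pixels), "world_to_cam" (4x4, takes a point from world to camera coordinates). Camera axes: x right, y up, looking along -z (the intrinsics and any distortion apply to the point x, -y, -z); pixel columns grow to the right and rows downward; lengths in m; the calibration is good to about 2 mm. A picture is of the moment at which its call begins: read the wrist's pose just before it. get_calibration takes no time and is no camera call; for the wrist camera it gives the pose at the moment of the call.
- job.sign_off(): hands the job in; it is judged then, once.
The state is a dict: "clock": time; "joints": joint angles; "dq": joint speeds; "joint_efforts": joint torques, N m; "position": TCP position; "ee_rot": TCP orientation; "force": force on the tool from outside, world axes, zero at the start; "ft_torque": the same for the moment, N m; "width": opening from 0.0 (shut) to 1.0 (fully open); "gripper_force": force on a finger pad.
Only numpy, scipy, OpenCV 4.12 (cv2) and the standard library are available. Lean on these libraries where they do the work, as an engineer would, in place of code of your own. Each camera call takes 0.05 s, during which the arm holds its last target. There are 200 camera calls.

## Working session

There is one attempt and no reset: what is moved stays moved. The work goes in short steps, Python scripts to look and compute and a tool call to move; the robot and the scene stay as the last step left them, time stands still between calls to the robot, and variables do not carry over. Pictures are saved under pics/ and viewed, at most 10 in all, crops included, and the job is handed in when it is done.

Besides the shell and the picture viewer there is one more tool, called after "Emit:" in YAML: its name, and indented under it one key for each argument. step_arm: Moves the arm, as the interface text tells. Its arguments: {"type":"object","properties":{"steps":{"type":"array","items":{"type":"array","items":{"type":"number"}}},"gripper":{"type":"number"},"force":{"type":"number"}},"required":["steps"]}

```bash
mkdir -p pics; python3 - <<'E'
from cell import observe,cams,job
import cv2,json
s=observe();print({k:s[k] for k in('clock','position','ee_rot','width')})
for n in("scene","top"):
    c=cams.get_calibration(n);print(n,c)
    cv2.imwrite(f"pics/{n}0.png",cams.get_image(n)[:,:,::-1])
E
```

```text
{'clock': 0.0, 'position': array([0.21990808, 0.58445508, 0.22592462]), 'ee_rot': array([-5.62157248e-01, -3.09075754e+00,  2.59313446e-03]), 'width': 1.0022471472363248}
scene {'fov_y': 57.357772485196584, 'cx': 314.28962020314407, 'cy': 202.95139098479137, 'world_to_cam': array([[-0.86578877,  0.50028249,  0.0112798 ,  0.47138122],
       [-0.30022805, -0.53734411,  0.78811448,  0.08406433],
       [ 0.400341  ,  0.67895415,  0.61542533, -1.23745551],
       [ 0.        ,  0.        ,  0.        ,  1.        ]])}
top {'fov_y': 56.1040155383575, 'cx': 313.50461502592447, 'cy': 198.54093417551655, 'world_to_cam': array([[ 0.0085703 , -0.99955465, -0.02858399, -0.02482932],
       [ 0.98248173,  0.0030954 ,  0.18633323, -0.53256336],
       [-0.18616177, -0.02968018,  0.98207071, -0.89047905],
       [ 0.        ,  0.        ,  0.        ,  1.        ]])}
```

View pics/scene0.png

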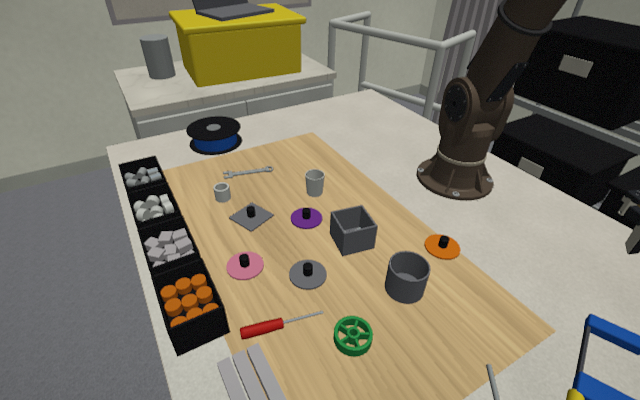

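View pics/top0.png

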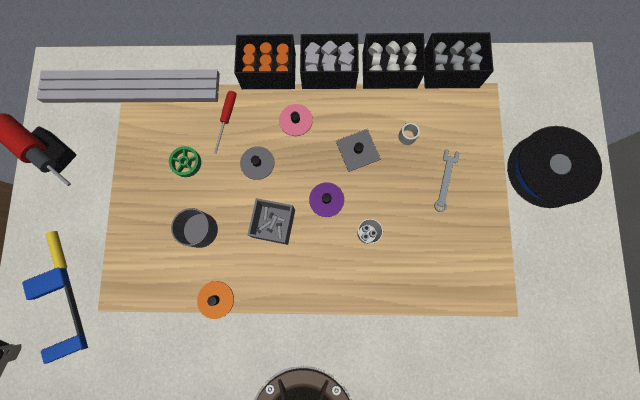

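Scene and top views, with top-view pixels:
- **Cup:** white, with spacers, at (370,231). The coupling at (409,132) could be mistaken for it.
- **Jar:** round, at (195,228). The square box is at (271,221).
- **Round lid:** grey, at (257,162). Look-alikes are pink (296,120), purple (327,199), orange (215,299) and the square lid (358,150).

I choose the cup at 370,231, the jar at 195,228 and the lid at 257,162, and check them in a close crop.

```bash
cat > h.py <<'E'
import numpy as np
from cell import observe,cams,job
def ray(n,u,v,c=None):
    c=c or cams.get_calibration(n);f=200/np.tan(np.radians(c["fov_y"]/2));T=np.array(c["world_to_cam"])
    R,t=T[:3,:3],T[:3,3];return -R.T@t,R.T@np.array([(u-c["cx"])/f,-(v-c["cy"])/f,-1])
def onz(n,u,v,z):
    o,d=ray(n,u,v);return o+d*(z-o[2])/d[2]
def proj(n,p,c=None):
    c=c or cams.get_calibration(n);f=200/np.tan(np.radians(c["fov_y"]/2));q=(np.array(c["world_to_cam"])@np.append(p,1))[:3]
    return c["cx"]-f*q[0]/q[2],c["cy"]+f*q[1]/q[2]
E
python3 - <<'E'
from h import *
import cv2
a=cv2.imread("pics/top0.png")[80:260,160:440]
b=cv2.imread("pics/scene0.png")[155:315,200:440]
a=cv2.resize(a,None,fx=2.8,fy=2.8,interpolation=cv2.INTER_CUBIC);cv2.imwrite("pics/topc.png",a)
cv2.imwrite("pics/scenec.png",cv2.resize(b,None,fx=3.3,fy=3.3,interpolation=cv2.INTER_CUBIC))
for n,u,v,z in[("cup",370,231,.07),("jar",195,228,.08),("lid",257,162,.011),("purple",327,199,.011),("box",271,221,.08)]:
    print(n,onz("top",u,v,z))
E
```

```text
cup [ 0.44999052 -0.15863645  0.07      ]
jar [0.45382533 0.26237814 0.08      ]
lid [0.63890299 0.13131798 0.011     ]
purple [ 0.53893069 -0.05572804  0.011     ]
box [0.47169565 0.07911986 0.08      ]
```

View pics/topc.png

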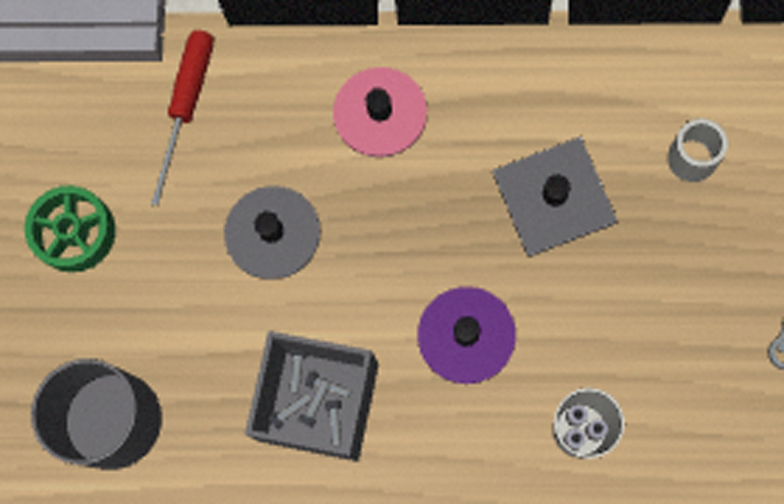

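View pics/scenec.png

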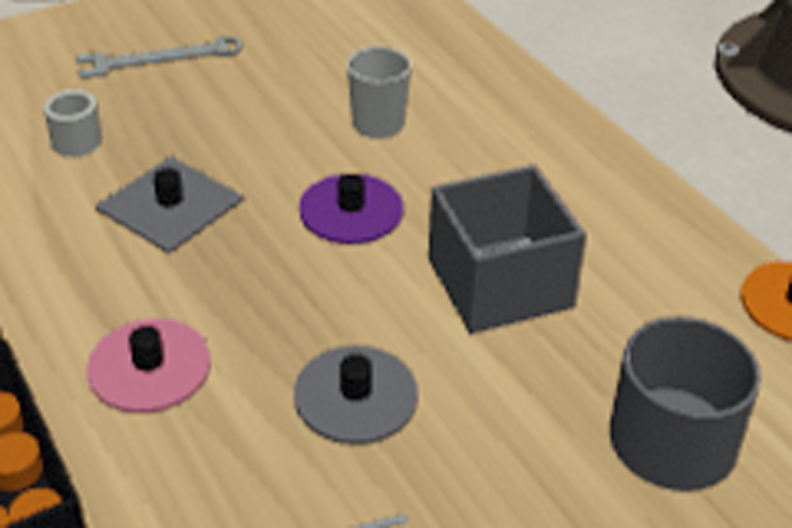

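The crops confirm the choice. In the top crop the cup rim centre is (588.5,423), the jar rim (84,411) and the grey round lid disc (273,232). In the scene crop they are (379,68), (691,363) and (356,392).

```bash
python3 - <<'E'
from h import *
t=lambda x,y:((x+.5)/2.8-.5+160,(y+.5)/2.8-.5+80)
s=lambda x,y:((x+.5)/3.3-.5+200,(y+.5)/3.3-.5+155)
for n,a,b,z in[("cup",(588.5,423),(379,68),.07),("jar",(84,411),(691,363),.08),("lid",(273,232),(356,392),.010)]:
    print(n,onz("top",*t(*a),z).round(4),onz("scene",*s(*b),z).round(4))
print("cupdia",np.linalg.norm(onz("top",*t(553,423),.07)-onz("top",*t(624,423),.07)))
print("jardia",np.linalg.norm(onz("top",*t(31,411),.08)-onz("top",*t(137,411),.08)))
print("liddia",np.linalg.norm(onz("top",*t(224,232),.01)-onz("top",*t(322,232),.01)))
s=observe();print(s["clock"],s["force"],s["gripper_force"])
E
```

```text
cup [ 0.4506 -0.1583  0.07  ] [ 0.4562 -0.153   0.07  ]
jar [0.4575 0.2756 0.08  ] [0.459  0.2743 0.08  ]
lid [0.6377 0.131  0.01  ] [0.6396 0.1316 0.01  ]
cupdia 0.06063127315542337
jardia 0.09222032377181248
liddia 0.09401722716571853
0.1 [ 0.41276377 -0.59944702  0.13518416] 0.0
```

Emit:
step_arm:
  steps:
    - [25,-32,2,0,0,-0.0643]
    - [25,-32,2,0,0,-0.0643]
    - [25,-32,2,0,0,-0.0643]
    - [25,-32,2,0,0,-0.0643]
    - [25,-32,2,0,0,-0.0643]
    - [25,-32,2,0,0,-0.0643]
    - [25,-32,2,0,0,-0.0643]
    - [25,-32,2,0,0,-0.0643]
    - [25,-32,2,0,0,-0.0643]
    - [25,-32,2,0,0,-0.0643]
    - [25,-32,2,0,0,-0.0643]
    - [25,-32,2,0,0,-0.0643]
    - [-7.5,-35,0,0,0,-0.0643]
    - [-7.5,-35,0,0,0,-0.0643]
    - [-7.5,-35,0,0,0,-0.0643]
    - [-7.5,-35,0,0,0,-0.0643]
    - [-7.5,-35,0,0,0,-0.0643]
    - [-7.5,-35,0,0,0,-0.0643]
    - [-7.5,-35,0,0,0,-0.0643]
    - [-7.5,-35,0,0,0,-0.0643]
  gripper: 1

```text
clock: 1.77
position: [0.4592, -0.0805, 0.2507]
ee_rot: [-2.306, -2.133, -0.0]
force: [1.3, -0.6, 0.3]
width: 1.002
gripper_force: 0.0
```

Emit:
step_arm:
  steps:
    - [-7.5,-35,0,0,0,-0.0643]
    - [-7.5,-35,0,0,0,-0.0643]
    - [-7.5,-35,0,0,0,-0.0643]
    - [-7.5,-35,0,0,0,-0.0643]
    - [0,0,0,0.095,-0.0325,0]
    - [0,0,0,0.095,-0.0325,0]
    - [0,0,0,0.095,-0.0325,0]

```text
clock: 2.35
position: [0.4307, -0.2193, 0.2514]
ee_rot: [-2.396, -1.709, -0.372]
force: [-0.7, 0.8, -0.6]
width: 1.002
gripper_force: 0.0
```

```bash
python3 - <<'E'
from h import *
s=observe();print(s["clock"],s["position"],s["ee_rot"],np.round(s["joints"],3))
E
```

```text
2.35 [ 0.43069436 -0.21926867  0.25142509] [-2.39569865 -1.7090073  -0.37171455] [ 0.03   0.269  0.703  1.879 -0.488  1.22   0.602]
```

Emit:
step_arm:
  steps:
    - [0,0,0,0.101,-0.0347,0]
    - [0,0,0,0.101,-0.0347,0]
    - [0,0,0,0.101,-0.0347,0]
    - [0,0,0,0.101,-0.0347,0]
    - [0,0,0,0.101,-0.0347,0]
    - [0,0,0,0.101,-0.0347,0]
    - [0,0,0,0.101,-0.0347,0]
    - [0,0,0,0,0,0]
    - [0,0,0,0,0,0]

```text
clock: 3.1
position: [0.4295, -0.2197, 0.249]
ee_rot: [-1.882, -1.336, -1.083]
force: [0.1, 0.4, -0.1]
width: 0.996
gripper_force: 0.0
```

```bash
cat >> h.py <<'E'
from scipy.spatial.transform import Rotation as Ro
def st():
    s=observe();R=Ro.from_rotvec(s["ee_rot"]).as_matrix();p=np.array(s["position"])
    print("t",round(s["clock"],2),"tcp",p.round(4),"grasp",(p-.019*R[:,2]).round(4),"\ny",R[:,1].round(3),"z",R[:,2].round(3),"q",np.round(s["joints"],2).tolist(),"F",np.round(s["force"],1),"w",round(s["width"],3),"gf",np.round(s["gripper_force"],1));return s,R,p
E
python3 -c "
from h import *
st()"
```

```text
t 3.1 tcp [ 0.4295 -0.2197  0.249 ] grasp [ 0.4242 -0.2353  0.2585] 
y [ 0.945 -0.327 -0.005] z [ 0.281  0.819 -0.5  ] q [0.57, 0.64, 0.54, 1.79, -0.94, 1.77, 1.14] F [ 0.1  0.4 -0.1] w 0.996 gf 0.0
```

Emit:
step_arm:
  steps:
    - [0,-1,-27,0,0,0]
    - [0,-1,-27,0,0,0]
    - [0,-0.5,-27,0,0,0]
    - [0,0,-27,0,0,0]
    - [0,0,-27,0,0,0]
    - [0,0,-28,0,0,0]
    - [0,0,0,0,0,0]
    - [0,0,0,0,0,0]

```text
clock: 3.77
position: [0.4306, -0.2207, 0.0885]
ee_rot: [-1.878, -1.342, -1.083]
force: [-0.1, 0.4, 0.3]
width: 0.996
gripper_force: 0.0
```

```bash
python3 - <<'E'
from h import *
import cv2
s,R,p=st()
c=cams.get_calibration("wrist");cv2.imwrite("pics/w1.png",cams.get_image("wrist")[:,:,::-1])
for q in([.4525,-.156,.07],[.4525,-.156,.0],p):print(np.round(proj("wrist",q,c),1))
E
```

```text
t 3.77 tcp [ 0.4306 -0.2207  0.0885] grasp [ 0.4253 -0.2363  0.098 ] 
y [ 0.946 -0.323 -0.002] z [ 0.279  0.82  -0.5  ] q [0.61, 0.89, 0.47, 1.84, -1.01, 1.6, 1.37] F [-0.1  0.4  0.3] w 0.996 gf 0.0
[319.9 182.4]
[320.3 237.2]
[319.8 240. ]
```

View pics/w1.png

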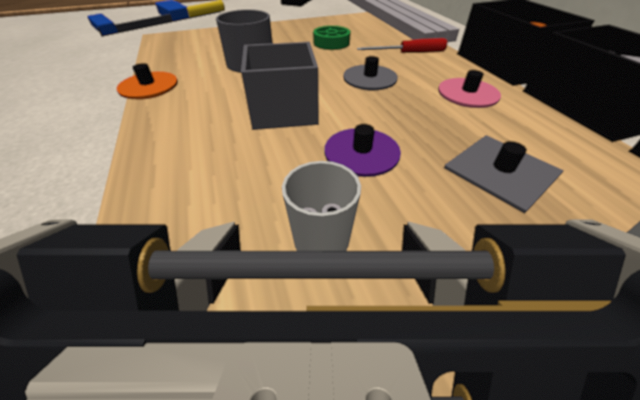

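The rim sits centred between the open fingers, at about (321,185) against a predicted (320,182). I advance along the tool axis and grip.

Emit:
step_arm:
  steps:
    - [3.4,9.8,-6.5,0,0,0]
    - [3.4,9.8,-6.5,0,0,0]
    - [3.4,9.8,-6.5,0,0,0]
    - [3.4,9.8,-6.5,0,0,0]
    - [3.4,9.8,-6.5,0,0,0]
    - [3.4,9.8,-6.5,0,0,0]
    - [3.4,9.8,-6.5,0,0,0]
    - [3.4,9.8,-6.5,0,0,0]
    - [0,0,0,0,0,0]
    - [0,0,0,0,0,0]

```text
clock: 4.65
position: [0.4572, -0.1423, 0.0354]
ee_rot: [-1.878, -1.339, -1.085]
force: [-0.2, 0.6, 0.8]
width: 1.001
gripper_force: 0.0
```

Emit:
step_arm:
  steps:
    - [0,0,0,0,0,0]
    - [0,0,0,0,0,0]
    - [0,0,0,0,0,0]
    - [0,0,0,0,0,0]
    - [0,0,0,0,0,0]
    - [0,0,0,0,0,0]
    - [0,0,0,0,0,0]
    - [0,0,0,0,0,0]
  gripper: 0.4
  force: 20

```text
clock: 5.32
position: [0.4572, -0.1433, 0.0359]
ee_rot: [-1.879, -1.34, -1.086]
force: [-1.6, -0.9, 2.4]
width: 0.636
gripper_force: 19.9
```

```bash
python3 -c "
from h import *
st()"
```

```text
t 5.32 tcp [ 0.4572 -0.1433  0.0359] grasp [ 0.4519 -0.1588  0.0454] 
y [ 0.946 -0.325 -0.001] z [ 0.282  0.82  -0.499] q [0.53, 0.93, 0.41, 1.96, -1.13, 1.46, 1.44] F [-1.6 -0.9  2.4] w 0.636 gf 19.9
```

Emit:
step_arm:
  steps:
    - [0,0,15,0,0,0]
    - [0,0,25,0,0,0]
    - [0,0,25,0,0,0]
    - [0,0,25,0,0,0]
    - [0,0,25,0,0,0]
    - [0,0,25,0,0,0]
    - [0,0,25,0,0,0]
    - [0,0,20,0,0,0]
    - [0,0,0,0,0,0]
    - [0,0,0,0,0,0]

```text
clock: 6.15
position: [0.4574, -0.1433, 0.2212]
ee_rot: [-1.88, -1.342, -1.087]
force: [-0.2, 0.0, -1.8]
width: 0.635
gripper_force: 20.0
```

```bash
python3 - <<'E'
from h import *
import itertools
st()
D=[([-1.314,.434,.025,1.573,-.012,1.134,-.075],[.2199,.5845,.2259],[-.562157,-3.090758,.002593]),
([.03,.269,.703,1.879,-.488,1.22,.602],[.4307,-.2193,.2514],[-2.3957,-1.709,-.3717]),
([.57,.64,.54,1.79,-.94,1.77,1.14],[.4295,-.2197,.249],[-1.882,-1.336,-1.083]),
([.53,.93,.41,1.96,-1.13,1.46,1.44],[.4572,-.1433,.0359],[-1.879,-1.34,-1.086]),
([.61,.89,.47,1.84,-1.01,1.6,1.37],[.4306,-.2207,.0885],[-1.878,-1.342,-1.083])]
res=[]
for s in itertools.product([1,-1],repeat=7):
  for s2 in [1]:
    E=[]
    for q,p,r in D:
        q=np.array(q)*s
        E.append(Ro.from_euler("ZYZYZYZ",q).inv()*Ro.from_rotvec(r))
    e=sum((E[0].inv()*x).magnitude() for x in E)
    res.append((e,s,E[0].as_rotvec().round(3)))
res.sort(key=lambda x:x[0])
for r in res[:4]:print(r)
E
```

```text
t 6.15 tcp [ 0.4574 -0.1433  0.2212] grasp [ 0.4521 -0.1588  0.2307] 
y [ 0.946 -0.325  0.001] z [ 0.282  0.819 -0.499] q [0.46, 0.61, 0.5, 1.93, -1.01, 1.63, 1.15] F [-0.2  0.  -1.8] w 0.635 gf 20.0Traceback (most recent call last):
  File "<stdin>", line 15, in <module>
  File "scipy/spatial/transform/_rotation.pyx", line 1413, in scipy.spatial.transform._rotation.Rotation.from_euler
ValueError: Expected axis specification to be a non-empty string of upto 3 characters, got ZYZYZYZ
```

```bash
cat > fk.py <<'E'
from h import *
import itertools
from scipy.optimize import least_squares
D=[([-1.314,.434,.025,1.573,-.012,1.134,-.075],[.2199,.5845,.2259],[-.562157,-3.090758,.002593]),
([.03,.269,.703,1.879,-.488,1.22,.602],[.4307,-.2193,.2514],[-2.3957,-1.709,-.3717]),
([.57,.64,.54,1.79,-.94,1.77,1.14],[.4295,-.2197,.249],[-1.882,-1.336,-1.083]),
([.53,.93,.41,1.96,-1.13,1.46,1.44],[.4572,-.1433,.0359],[-1.879,-1.34,-1.086]),
([.61,.89,.47,1.84,-1.01,1.6,1.37],[.4306,-.2207,.0885],[-1.878,-1.342,-1.083]),
([.46,.61,.5,1.93,-1.01,1.63,1.15],[.4574,-.1433,.2212],[-1.88,-1.342,-1.087])]
def rots(q,s):
    Rs=[];R=Ro.identity()
    for a,ax,k in zip(q,"zyzyzyz",s):
        R=R*Ro.from_euler(ax,a*k);Rs.append(R)
    return Rs
def fkp(q,s,b,C,L):
    B=Ro.from_euler("z",b);Rs=rots(q,s)
    p=np.array([0,0,L[0]])+Rs[0].apply([L[1],L[2],0])+Rs[2].apply([L[3],L[4],L[5]])+Rs[4].apply([L[6],L[7],L[8]])+Rs[6].apply([0,0,L[9]])
    return B.apply(p),B*Rs[6]*C
if __name__=="__main__":
    best=None
    for s in itertools.product([1,-1],repeat=7):
        def f(x):
            B=Ro.from_euler("z",x[0]);C=Ro.from_rotvec(x[1:4])
            return np.concatenate([((B*rots(q,s)[6]*C).inv()*Ro.from_rotvec(r)).as_rotvec() for q,p,r in D])
        for b0 in(0,1.57,3.1,-1.57):
            R0=(Ro.from_euler("z",b0)*rots(D[0][0],s)[6]).inv()*Ro.from_rotvec(D[0][2])
            o=least_squares(f,np.r_[b0,R0.as_rotvec()],max_nfev=15)
            if best is None or o.cost<best[0]-1e-6:best=(o.cost,s,o.x);print(best)
    c,s,x=best;C=Ro.from_rotvec(x[1:])
    g=lambda L:np.r_[np.concatenate([fkp(q,s,x[0],C,L)[0]-p for q,p,r in D]),.002*(L-[.3,0,0,0,0,.35,0,0,.35,.2])]
    o=least_squares(g,[.3,0,0,0,0,.35,0,0,.35,.2]);print(o.x.round(3),np.abs(o.fun[:18]).max())
    np.savez("fk.npz",s=s,x=x,L=o.x)
E
python3 fk.py
```

```text
(np.float64(3.546922985219309), (1, 1, 1, 1, 1, 1, 1), array([ 1.28470877,  0.6656241 , -0.66453024, -1.70705104]))
(np.float64(3.3079369530390883), (1, 1, 1, 1, 1, 1, 1), array([ 3.62611566,  1.87386748, -1.87561062,  3.96737231]))
(np.float64(1.085804346089341), (1, 1, 1, 1, 1, 1, -1), array([ 2.70500218, -0.13529851, -0.06130856,  0.98628778]))
(np.float64(0.711506866186687), (1, 1, -1, 1, -1, 1, 1), array([-0.9382055 , -0.03198467,  0.05455999, -0.99003101]))
(np.float64(0.4478377115845451), (-1, 1, 1, 1, 1, 1, 1), array([-3.1040855 ,  0.15131189, -0.15052742, -1.54917622]))
(np.float64(0.35107824319539505), (-1, 1, 1, 1, 1, -1, -1), array([ 2.38554142,  3.09400393, -1.7090146 ,  1.19801263]))
(np.float64(7.15310589967442e-05), (-1, 1, -1, 1, -1, 1, -1), array([-1.60108523e-03,  4.50790717e-04,  1.25755312e-03,  1.57051030e+00]))
[ 0.275  0.004 -0.034  0.01  -0.015  0.55   0.003 -0.004  0.417  0.365] 0.0035715192269411
```

```bash
cat > ik.py <<'E'
from fk import *
z=np.load("fk.npz");S,X,L=tuple(z["s"]),z["x"],z["L"];C=Ro.from_rotvec(X[1:])
lo=np.array([-2.62,-.44,-1.27,.08,-1.32,.12,-2.74])+.06;hi=np.array([2.62,2.09,1.32,2.57,4.46,2,2.74])-.06
def ik(p,R,q0):
    R=Ro.from_matrix(R)
    def f(q):
        a,b=fkp(q,S,X[0],C,L);return np.r_[(a-p)*5,(b.inv()*R).as_rotvec(),.01*(q-q0)]
    o=least_squares(f,np.clip(q0,lo+1e-3,hi-1e-3),bounds=(lo,hi));return o.x,np.abs(o.fun[:6]).max()
def toolR(psi,pit,th):  # th: roll about tool z from 'closing axis horizontal, radial-out type'
    zz=np.array([np.cos(psi)*np.cos(pit),np.sin(psi)*np.cos(pit),-np.sin(pit)]);y=np.array([np.sin(psi),-np.cos(psi),0])
    return np.c_[np.cross(y,zz),y,zz]@Ro.from_euler("z",th).as_matrix()
E
cat > pl.py <<'E'
from ik import *
jar=np.array([.458,.275,0])
s,R,p=st();q0=np.array(s["joints"]);cl=R.T@[0,0,1]
for psi in range(60,171,15):
  for pit in(5,15):
    for sg in(1,-1):
      def tilt(th):
        c=toolR(np.radians(psi),np.radians(pit),sg*np.radians(th))@cl;return np.degrees(np.arccos(c[2])),c
      T=[t for t in range(60,181,2) if tilt(t)[0]>=125]
      if not T:continue
      th=T[0];c=tilt(th)[1];d=np.r_[c[:2],0]/np.hypot(*c[:2])
      Rt=toolR(np.radians(psi),np.radians(pit),sg*np.radians(th));g=jar-.045*d;g[2]=.17
      # path: cup upright at pour site then roll
      q=q0;E=[]
      for k in range(0,9):
        w=min(1,k/4);r=max(0,(k-4)/4)
        ps=71+(psi-71)*w;pi=30+(pit-30)*w
        Rk=toolR(np.radians(ps),np.radians(pi),sg*np.radians(th)*r)
        a=np.arctan2(-.1588,.452);b=np.arctan2(g[1],g[0]);an=a+(b-a)*w;rr=.479+(np.hypot(*g[:2])-.479)*w
        gk=np.array([rr*np.cos(an),rr*np.sin(an),.23-.06*r]);q,e=ik(gk+.019*Rk[:,2],Rk,q);E.append(e)
      if max(E)<.05:print(psi,pit,sg,th,"d",d[:2].round(2),"g",g.round(3),"q",q.round(2),"wrist",(g-.346*Rt[:,2]).round(2),"err",np.round(max(E),3))
E
python3 pl.py
```

```text
t 6.15 tcp [ 0.4574 -0.1433  0.2212] grasp [ 0.4521 -0.1588  0.2307] 
y [ 0.946 -0.325  0.001] z [ 0.282  0.819 -0.499] q [0.46, 0.61, 0.5, 1.93, -1.01, 1.63, 1.15] F [-0.2  0.  -1.8] w 0.635 gf 20.0
90 5 1 136 d [ 0.74 -0.68] g [0.425 0.305 0.17 ] q [ 0.71  1.2  -1.01  2.22 -1.26  0.59 -1.03] wrist [ 0.42 -0.04  0.2 ] err 0.001
90 15 1 148 d [ 0.56 -0.83] g [0.433 0.312 0.17 ] q [ 0.66  1.04 -1.02  2.22 -1.26  0.51 -1.38] wrist [ 0.43 -0.02  0.26] err 0.001
105 5 1 136 d [ 0.89 -0.46] g [0.418 0.296 0.17 ] q [ 0.13  0.9  -0.2   2.06 -1.26  1.39 -1.03] wrist [ 0.51 -0.04  0.2 ] err 0.0
105 15 1 148 d [ 0.76 -0.65] g [0.424 0.304 0.17 ] q [ 0.05  0.78 -0.14  2.07 -1.26  1.29 -1.34] wrist [ 0.51 -0.02  0.26] err 0.0
120 5 1 136 d [ 0.98 -0.22] g [0.414 0.285 0.17 ] q [-0.34  0.98  0.42  1.9  -1.22  1.91 -0.95] wrist [ 0.59 -0.01  0.2 ] err 0.0
120 5 -1 136 d [-0.3  -0.95] g [0.472 0.318 0.17 ] q [ 0.55  1.38 -1.21  1.64 -0.25  1.08  2.68] wrist [0.64 0.02 0.2 ] err 0.05
120 15 1 148 d [ 0.9  -0.43] g [0.417 0.295 0.17 ] q [-0.42  0.89  0.48  1.92 -1.21  1.8  -1.23] wrist [0.58 0.01 0.2
[... 454 characters left out ...]
 0.01  1.5  -0.78  1.94 -1.21] wrist [0.71 0.09 0.2 ] err 0.0
150 5 -1 136 d [ 0.22 -0.98] g [0.448 0.319 0.17 ] q [ 0.28  1.44 -1.21  1.3  -0.13  1.63  2.68] wrist [0.75 0.15 0.2 ] err 0.007
150 15 1 148 d [1.   0.07] g [0.413 0.272 0.17 ] q [-0.41  0.96  0.31  1.55 -0.85  1.94 -1.3 ] wrist [0.7  0.1  0.26] err 0.0
165 5 1 136 d [0.84 0.54] g [0.42  0.251 0.17 ] q [ 0.02  1.18 -0.58  1.29 -0.39  1.94 -1.57] wrist [0.75 0.16 0.2 ] err 0.001
165 5 -1 136 d [ 0.46 -0.89] g [0.437 0.315 0.17 ] q [ 0.13  1.46 -1.21  1.15 -0.07  1.88  2.68] wrist [0.77 0.23 0.2 ] err 0.016
165 15 1 148 d [0.94 0.33] g [0.416 0.26  0.17 ] q [-0.26  1.   -0.07  1.38 -0.56  1.94 -1.46] wrist [0.74 0.17 0.26] err 0.0
```

```bash
cat > p2.py <<'E'
from ik import *
jar=np.array([.458,.275,0]);s,R,p=st();cl=R.T@[0,0,1];r=np.radians
for psi,pit in((115,8),(120,8),(120,12),(125,12)):
    th=next(t for t in range(60,181) if (toolR(r(psi),r(pit),r(t))@cl)[2]<np.cos(r(126)))
    Rt=toolR(r(psi),r(pit),r(th));c=Rt@cl;d=np.r_[c[:2],0]/np.hypot(*c[:2]);g=jar-.045*d;g[2]=.2
    R0=toolR(r(psi),r(pit),0);t0=g+.019*R0[:,2];q=s["joints"]
    D=Ro.from_matrix(R0@R.T);W=D.as_rotvec();Q=[]
    for k in range(1,21):
        Rk=Ro.from_rotvec(W*k/20).as_matrix()@R;q,e=ik(p+(t0-p)*k/20,Rk,q)
    qa=q
    for k in range(1,11):q,e=ik(t0,toolR(r(psi),r(pit),r(th*k/10)),q)
    print(psi,pit,"th",th,"rad",round(r(th),3),"g",g.round(3),"dp mm",((t0-p)*1000).round(1),"W",W.round(3),"toolz",R0[:,2].round(3),"d",d.round(2),"\n",qa.round(2),q.round(2),e)
E
python3 p2.py
```

```text
t 6.15 tcp [ 0.4574 -0.1433  0.2212] grasp [ 0.4521 -0.1588  0.2307] 
y [ 0.946 -0.325  0.001] z [ 0.282  0.819 -0.499] q [0.46, 0.61, 0.5, 1.93, -1.01, 1.63, 1.15] F [-0.2  0.  -1.8] w 0.635 gf 20.0
115 8 th 140 rad 2.443 g [0.416 0.292 0.2  ] dp mm [-49.2 451.9 -23.8] W [0.392 0.021 0.758] toolz [-0.419  0.897 -0.139] d [ 0.93 -0.37  0.  ] 
 [-0.08  0.83  0.04  1.96 -1.17  1.6   1.25] [-0.33  0.87  0.4   1.98 -1.26  1.83 -1.09] 2.3499099823268043e-05
120 8 th 140 rad 2.443 g [0.415 0.288 0.2  ] dp mm [-52.  447.4 -23.8] W [0.393 0.039 0.844] toolz [-0.495  0.858 -0.139] d [ 0.96 -0.28  0.  ] 
 [-0.1   0.84  0.04  1.89 -1.11  1.64  1.22] [-0.37  0.9   0.45  1.91 -1.21  1.89 -1.09] 2.307788703616714e-05
120 12 th 145 rad 2.531 g [0.416 0.292 0.2  ] dp mm [-50.4 451.3 -25.1] W [0.322 0.032 0.848] toolz [-0.489  0.847 -0.208] d [ 0.93 -0.38  0.  ] 
 [-0.12  0.8   0.06  1.89 -1.1   1.6   1.19] [-0.4   0.86  0.48  1.92 -1.21  1.85 -1.2 ] 2.3961421877838676e-05
125 12 th 145 rad 2.531 g [0.415 0.288 0.2  ] dp mm [-53.1 446.7 -25.1] W [0.322 0.046 0.934] toolz [-0.561  0.801 -0.208] d [ 0.96 -0.29  0.  ] 
 [-0.14  0.82  0.05  1.83 -1.04  1.64  1.17] [-0.44  0.89  0.52  1.86 -1.16  1.91 -1.19] 2.362845210955181e-05
```

Emit:
step_arm:
  steps:
    - [-2.6,22.4,-1,0.0197,0.002,0.0422]
    - [-2.6,22.4,-1,0.0197,0.002,0.0422]
    - [-2.6,22.4,-1,0.0197,0.002,0.0422]
    - [-2.6,22.4,-1,0.0197,0.002,0.0422]
    - [-2.6,22.4,-1,0.0197,0.002,0.0422]
    - [-2.6,22.4,-1,0.0197,0.002,0.0422]
    - [-2.6,22.4,-1,0.0197,0.002,0.0422]
    - [-2.6,22.4,-1,0.0197,0.002,0.0422]
    - [-2.6,22.4,-1,0.0197,0.002,0.0422]
    - [-2.6,22.4,-1,0.0197,0.002,0.0422]
    - [-2.6,22.4,-1,0.0197,0.002,0.0422]
    - [-2.6,22.4,-1,0.0197,0.002,0.0422]
    - [-2.6,22.4,-1,0.0197,0.002,0.0422]
    - [-2.6,22.4,-1,0.0197,0.002,0.0422]
    - [-2.6,22.4,-1,0.0197,0.002,0.0422]
    - [-2.6,22.4,-1,0.0197,0.002,0.0422]
    - [-2.6,22.4,-1,0.0197,0.002,0.0422]
    - [-2.6,22.4,-1,0.0197,0.002,0.0422]
    - [-2.6,22.4,-1,0.0197,0.002,0.0422]
    - [-2.6,22.4,-1,0.0197,0.002,0.0422]

```text
clock: 7.82
position: [0.4037, 0.3073, 0.2004]
ee_rot: [-0.882, -1.532, -0.765]
force: [0.9, -0.4, -1.9]
width: 0.637
gripper_force: 20.0
```

Emit:
step_arm:
  steps:
    - [0,0,0,0,0,0]
    - [0,0,0,0,0,0]

```text
clock: 7.98
position: [0.4033, 0.3073, 0.2004]
ee_rot: [-0.881, -1.532, -0.764]
force: [-0.2, -0.9, -1.0]
width: 0.638
gripper_force: 20.0
```

```bash
python3 - <<'E'
from h import *
import cv2
st()
cv2.imwrite("pics/s2.png",cams.get_image("scene")[:,:,::-1])
c=cams.get_image("wrist")
cv2.imwrite("pics/both2.png",cv2.resize(np.hstack([cams.get_image("scene"),c])[:,:,::-1],(800,250),interpolation=cv2.INTER_AREA))
E
```

```text
t 7.98 tcp [0.4033 0.3073 0.2004] grasp [0.4128 0.291  0.203 ] 
y [ 0.863  0.506 -0.004] z [-0.501  0.855 -0.135] q [-0.1, 0.84, 0.04, 1.89, -1.11, 1.64, 1.21] F [-0.2 -0.9 -1. ] w 0.638 gf 20.0
```

View pics/both2.png

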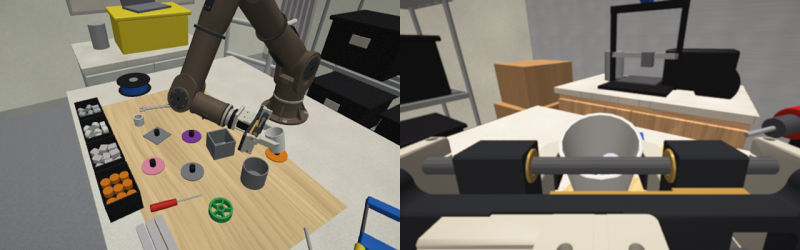

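The wrist and scene views show the cup held upright just beyond the jar. I roll it towards +x, over the jar.

Emit:
step_arm:
  steps:
    - [1,-1.5,0,-0.0501,0.0855,-0.0135]
    - [1,-1.5,0,-0.0501,0.0855,-0.0135]
    - [0,0,0,-0.0501,0.0855,-0.0135]
    - [0,0,0,-0.0501,0.0855,-0.0135]
    - [0,0,0,-0.0501,0.0855,-0.0135]
    - [0,0,0,-0.0501,0.0855,-0.0135]
    - [0,0,0,-0.0501,0.0855,-0.0135]
    - [0,0,0,-0.0501,0.0855,-0.0135]
    - [0,0,0,-0.0501,0.0855,-0.0135]
    - [0,0,0,-0.0501,0.0855,-0.0135]
    - [0,0,0,-0.0501,0.0855,-0.0135]
    - [0,0,0,-0.0501,0.0855,-0.0135]
    - [0,0,0,-0.0501,0.0855,-0.0135]
    - [0,0,0,-0.0501,0.0855,-0.0135]
    - [0,0,0,0,0,0]

```text
clock: 9.38
position: [0.4075, 0.3012, 0.2008]
ee_rot: [-1.618, -0.583, 0.274]
force: [-0.8, 0.2, -1.3]
width: 0.639
gripper_force: 19.9
```

```bash
python3 - <<'E'
from h import *
import cv2
s,R,p=st()
cv2.imwrite("pics/s3.png",cv2.resize(cams.get_image("scene")[130:330,280:540,::-1],None,fx=3,fy=3,interpolation=cv2.INTER_CUBIC))
E
```

```text
t 9.38 tcp [0.4075 0.3012 0.2008] grasp [0.417  0.285  0.2035] 
y [ 0.209 -0.039 -0.977] z [-0.501  0.854 -0.141] q [-0.26, 0.86, 0.29, 1.9, -1.17, 1.79, -0.11] F [-0.8  0.2 -1.3] w 0.639 gf 19.9
```

View pics/s3.png

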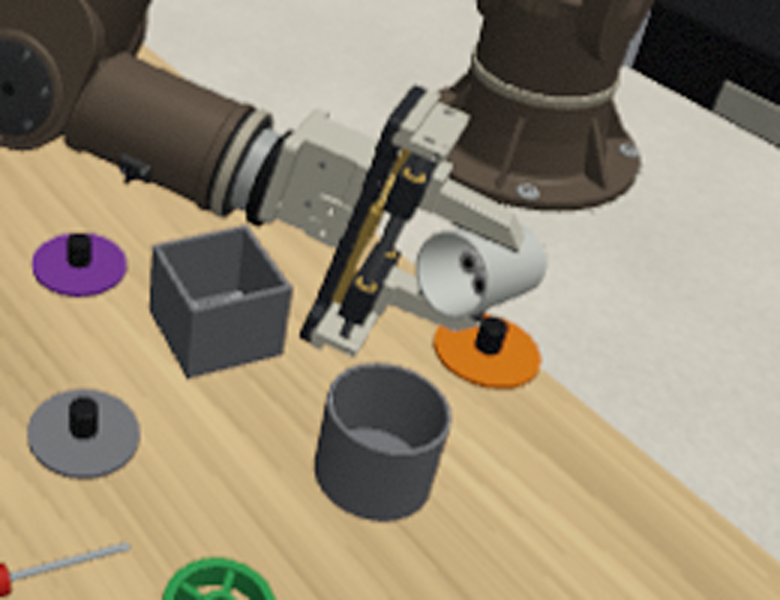

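The cup lies near level beside the jar with all spacers still inside. I continue the roll and lower a little.

Emit:
step_arm:
  steps:
    - [-1,1,0,-0.0401,0.0684,-0.011]
    - [-1,1,0,-0.0401,0.0684,-0.011]
    - [0,0,0,-0.0401,0.0684,-0.011]
    - [0,0,-2,-0.0401,0.0684,-0.011]
    - [0,0,-2,-0.0401,0.0684,-0.011]
    - [0,0,-2.5,-0.025,0.0428,-0.0069]
    - [0,0,-2.5,-0.025,0.0428,-0.0069]
    - [0,0,-2.5,-0.025,0.0428,-0.0069]
    - [0,0,-2.5,-0.025,0.0428,-0.0069]
    - [0,0,-2.5,-0.025,0.0428,-0.0069]
    - [0,0,-2.5,-0.025,0.0428,-0.0069]
    - [0,0,-2.5,-0.025,0.0428,-0.0069]
    - [0,0,-2.5,-0.025,0.0428,-0.0069]
    - [0,0,-2.5,-0.025,0.0428,-0.0069]
    - [0,0,-2.5,-0.025,0.0428,-0.0069]
    - [0,0,-2.5,-0.025,0.0428,-0.0069]
    - [0,0,0,-0.025,0.0428,-0.0069]
    - [0,0,0,-0.025,0.0428,-0.0069]
    - [0,0,0,0,0,0]
    - [0,0,0,0,0,0]

```text
clock: 11.1
position: [0.4054, 0.3036, 0.1693]
ee_rot: [-1.796, 0.316, 1.031]
force: [-0.0, -0.1, -1.7]
width: 0.641
gripper_force: 19.9
```

Emit:
step_arm:
  steps:
    - [0,0,0,0,0,0]
    - [0,0,0,0,0,0]
    - [0,0,0,0,0,0]
    - [0,0,0,0,0,0]
    - [0,0,0,0,0,0]
    - [0,0,0,0,0,0]

```text
clock: 11.6
position: [0.4053, 0.3039, 0.1692]
ee_rot: [-1.796, 0.319, 1.034]
force: [0.6, -1.0, -1.3]
width: 0.636
gripper_force: 19.9
```

```bash
python3 - <<'E'
from h import *
import cv2
s,R,p=st()
a=cams.get_image("scene")[130:330,280:540,::-1];b=cams.get_image("top")[180:280,150:280,::-1]
cv2.imwrite("pics/s4.png",np.hstack([cv2.resize(a,(400,308),interpolation=cv2.INTER_CUBIC),cv2.resize(b,(400,308),interpolation=cv2.INTER_CUBIC)]))
E
```

```text
t 11.6 tcp [0.4053 0.3039 0.1692] grasp [0.4149 0.2877 0.1718] 
y [-0.622 -0.468 -0.628] z [-0.503  0.853 -0.137] q [-0.37, 0.96, 0.44, 1.9, -1.22, 1.89, -1.05] F [ 0.6 -1.  -1.3] w 0.636 gf 19.9
```

View pics/s4.png

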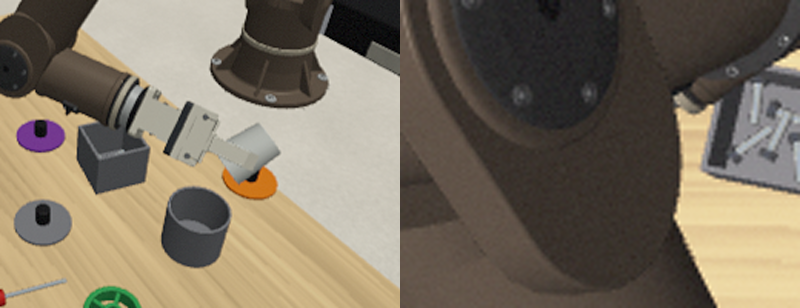

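```bash
python3 - <<'E'
from ik import *
s,R,p=st();jar=np.array([.458,.275,.08]);r=np.radians
R0=np.array(Ro.from_rotvec([-1.88,-1.342,-1.087]).as_matrix());cl=R0.T@[0,0,1]
for dt in(0,.15,.3,.45):
    Rt=R@Ro.from_euler("z",dt).as_matrix();c=Rt@cl;d=np.r_[c[:2],0]/np.hypot(*c[:2]);g=p-.019*R[:,2]
    lip=g+.025*c-.0305*(np.array([0,0,1])-c*c[2])/np.hypot(*c[:2])
    q,e=ik(p,Rt,s["joints"]);print("tilt",np.degrees(np.arccos(c[2])).round(1),"d",d[:2].round(2),"lip",lip.round(4),"rel jar",(lip-jar).round(3),"g for",(jar-.045*d)[:2].round(3),q.round(2),round(e,4))
print("pix lip",proj("scene",lip),"jar",proj("scene",jar))
E
```

```text
t 11.7 tcp [0.4053 0.3039 0.1692] grasp [0.4148 0.2877 0.1718] 
y [-0.622 -0.468 -0.628] z [-0.503  0.853 -0.137] q [-0.37, 0.96, 0.44, 1.9, -1.22, 1.89, -1.05] F [ 0.  -0.9 -0.9] w 0.643 gf 19.9
tilt 126.6 d [ 0.96 -0.28] lip [0.4167 0.2872 0.1325] rel jar [-0.041  0.012  0.052] g for [0.415 0.288] [-0.37  0.95  0.44  1.9  -1.21  1.89 -1.06] 0.0
tilt 132.0 d [ 0.92 -0.39] lip [0.4131 0.2884 0.1325] rel jar [-0.045  0.013  0.052] g for [0.417 0.293] [-0.39  0.96  0.47  1.9  -1.22  1.91 -1.2 ] 0.0
tilt 136.6 d [ 0.86 -0.52] lip [0.4106 0.2903 0.1327] rel jar [-0.047  0.015  0.053] g for [0.419 0.298] [-0.4   0.97  0.49  1.9  -1.23  1.92 -1.34] 0.0
tilt 140.0 d [ 0.75 -0.66] lip [0.4094 0.2925 0.1331] rel jar [-0.049  0.017  0.053] g for [0.424 0.305] [-0.41  0.98  0.51  1.9  -1.23  1.94 -1.48] 0.0
pix lip (np.float64(436.3664767805303), np.float64(244.95648333281633)) jar (np.float64(409.6254377382694), np.float64(264.6944679980973))
```

Emit:
step_arm:
  steps:
    - [3,-0.9,1.2,0,0,0]
    - [3,-0.9,1.2,0,0,0]
    - [3,-0.9,1.2,0,0,0]
    - [3,-0.9,1.2,0,0,0]
    - [3,-0.9,1.2,0,0,0]
    - [3,-0.9,1.2,0,0,0]
    - [3,-0.9,1.2,0,0,0]
    - [3,-0.9,1.2,0,0,0]
    - [0,0,0,0,0,0]
    - [0,0,0,0,0,0]

```text
clock: 12.53
position: [0.4294, 0.2966, 0.1789]
ee_rot: [-1.796, 0.319, 1.034]
force: [-0.4, -1.0, -1.1]
width: 0.636
gripper_force: 19.9
```

```bash
python3 - <<'E'
from h import *
import cv2
s,R,p=st()
cv2.imwrite("pics/s5.png",cv2.resize(cams.get_image("scene")[190:330,340:480,::-1],None,fx=4,fy=4,interpolation=cv2.INTER_CUBIC))
E
```

```text
t 12.53 tcp [0.4294 0.2966 0.1789] grasp [0.4389 0.2804 0.1815] 
y [-0.622 -0.468 -0.628] z [-0.503  0.853 -0.137] q [-0.35, 0.96, 0.44, 1.84, -1.21, 1.91, -1.1] F [-0.4 -1.  -1.1] w 0.636 gf 19.9
```

View pics/s5.png

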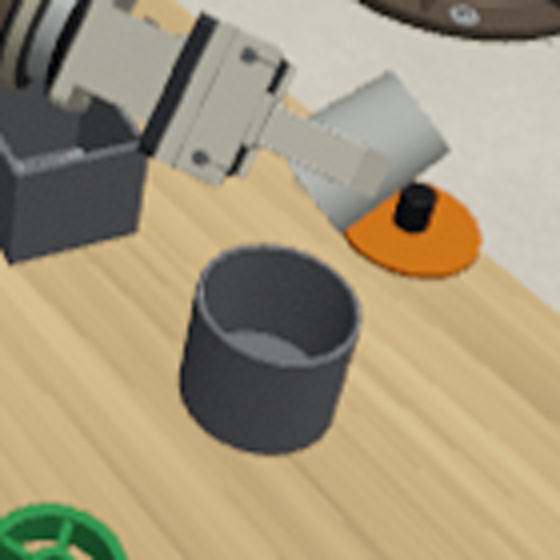

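Emit:
step_arm:
  steps:
    - [0.4,-0.3,0,-0.0151,0.0256,-0.0041]
    - [0.4,-0.3,0,-0.0151,0.0256,-0.0041]
    - [0.4,-0.3,0,-0.0151,0.0256,-0.0041]
    - [0.4,-0.3,0,-0.0151,0.0256,-0.0041]
    - [0.4,-0.3,0,-0.0151,0.0256,-0.0041]
    - [0.4,-0.3,0,-0.0151,0.0256,-0.0041]
    - [0.4,-0.3,0,-0.0151,0.0256,-0.0041]
    - [0.4,-0.3,0,-0.0151,0.0256,-0.0041]
    - [0.4,-0.3,0,-0.0151,0.0256,-0.0041]
    - [0.4,-0.3,0,-0.0151,0.0256,-0.0041]
    - [0.4,-0.3,0,-0.0151,0.0256,-0.0041]
    - [0.4,-0.3,0,-0.0151,0.0256,-0.0041]
    - [0.4,-0.3,0,-0.0151,0.0256,-0.0041]
    - [0.4,-0.3,0,-0.0151,0.0256,-0.0041]
    - [0.4,-0.3,0,-0.0151,0.0256,-0.0041]
    - [0,0,0,0,0,0]
    - [0,0,0,0,0,0]
    - [0,0,0,0,0,0]

```text
clock: 14.08
position: [0.4351, 0.2923, 0.1789]
ee_rot: [-1.764, 0.746, 1.341]
force: [-0.4, 0.0, -0.9]
width: 0.64
gripper_force: 19.9
```

```bash
cat > fz.py <<'E'
from h import *
import cv2
s,R,p=st();F=[]
for _ in range(6):
    a=cams.get_image("scene");F.append(observe()["force"][2])
print("Fz",np.mean(F).round(2),np.std(F).round(2))
b=cv2.imread("pics/scene0.png")[:,:,::-1]
# inside jar / whole bench differences, below the arm
d=np.abs(a.astype(int)-b).max(2)>50
m=np.zeros(d.shape,np.uint8);cv2.ellipse(m,(410,265),(20,17),0,0,360,1,-1)
print("jar diff px",(d&(m>0)).sum());
d=cv2.morphologyEx(d.astype(np.uint8),cv2.MORPH_OPEN,np.ones((2,2),np.uint8))
n,l,S,c=cv2.connectedComponentsWithStats(d)
for i in range(1,n):
    if S[i][4]>5:print(S[i].tolist(),c[i].round().tolist())
E
python3 fz.py
```

```text
t 14.08 tcp [0.4351 0.2923 0.1789] grasp [0.4447 0.2761 0.1815] 
y [-0.821 -0.522 -0.233] z [-0.504  0.853 -0.137] q [-0.36, 0.97, 0.48, 1.83, -1.22, 1.95, -1.54] F [-0.4  0.  -0.9] w 0.64 gf 19.9
Fz -0.59 0.7
jar diff px 60
[254, 0, 211, 252, 18114] [359.0, 108.0]
[478, 0, 90, 101, 3910] [513.0, 40.0]
[459, 45, 17, 35, 193] [466.0, 64.0]
[446, 46, 14, 40, 197] [453.0, 66.0]
[475, 60, 2, 3, 6] [476.0, 61.0]
[511, 94, 4, 4, 13] [512.0, 96.0]
[441, 96, 3, 3, 8] [442.0, 97.0]
[501, 103, 13, 22, 150] [507.0, 113.0]
[439, 105, 6, 24, 57] [441.0, 116.0]
[452, 121, 16, 9, 81] [460.0, 125.0]
[470, 126, 3, 4, 10] [471.0, 128.0]
[493, 135, 4, 7, 19] [495.0, 138.0]
[367, 187, 3, 3, 8] [368.0, 188.0]
[619, 198, 19, 19, 146] [627.0, 206.0]
[372, 202, 9, 7, 40] [376.0, 205.0]
[626, 227, 14, 28, 285] [634.0, 243.0]
[413, 230, 3, 2, 6] [414.0, 230.0]
[371, 233, 6, 15, 48] [374.0, 241.0]
[397, 270, 8, 5, 24] [400.0, 272.0]
[406, 271, 7, 6, 30] [409.0, 274.0]
```

Two spacer blobs are visible on the jar floor and the wrist load has dropped to about the cup's weight. I shake briefly to make sure it's empty.

Emit:
step_arm:
  steps:
    - [0,0,0,0.05,-0.085,0.0137]
    - [0,0,0,-0.05,0.085,-0.0137]
    - [0,0,0,0.05,-0.085,0.0137]
    - [0,0,0,-0.05,0.085,-0.0137]
    - [0,0,4,0,0,0]
    - [0,0,-4,0,0,0]
    - [0,0,0,0,0,0]
    - [0,0,0,0,0,0]
    - [0,0,0,0,0,0]
    - [0,0,0,0,0,0]

```text
clock: 15.22
position: [0.4353, 0.2922, 0.1788]
ee_rot: [-1.764, 0.747, 1.342]
force: [-0.3, 0.6, 0.6]
width: 0.636
gripper_force: 19.9
```

```bash
python3 fz.py | head -4
```

```text
t 15.22 tcp [0.4353 0.2922 0.1788] grasp [0.4448 0.276  0.1814] 
y [-0.821 -0.522 -0.232] z [-0.503  0.853 -0.137] q [-0.35, 0.97, 0.46, 1.83, -1.22, 1.93, -1.55] F [-0.3  0.6  0.6] w 0.636 gf 19.9
Fz -0.24 0.55
jar diff px 59
```

Emit:
step_arm:
  steps:
    - [0,0,15,0,0,0]
    - [0,0,15,0,0,0]
    - [0,0,12,0.0604,-0.1024,0.0164]
    - [0,0,0,0.0604,-0.1024,0.0164]
    - [0,0,0,0.0604,-0.1024,0.0164]
    - [0,0,0,0.0604,-0.1024,0.0164]
    - [0,0,0,0.0604,-0.1024,0.0164]
    - [0,0,0,0.0604,-0.1024,0.0164]
    - [0,0,0,0.0604,-0.1024,0.0164]
    - [0,0,0,0.0604,-0.1024,0.0164]
    - [0,0,0,0.0604,-0.1024,0.0164]
    - [0,0,0,0.0604,-0.1024,0.0164]
    - [0,0,0,0.0604,-0.1024,0.0164]
    - [0,0,0,0.0604,-0.1024,0.0164]
    - [0,0,0,0.0604,-0.1024,0.0164]
    - [0,0,0,0.0604,-0.1024,0.0164]
    - [0,0,0,0.0604,-0.1024,0.0164]
    - [0,0,0,0.0604,-0.1024,0.0164]
    - [0,0,0,0.0604,-0.1024,0.0164]
    - [0,0,0,0.0604,-0.1024,0.0164]

```text
clock: 17.18
position: [0.4353, 0.292, 0.2208]
ee_rot: [-1.33, -1.08, -0.222]
force: [0.1, -0.1, -0.3]
width: 0.637
gripper_force: 19.9
```

Emit:
step_arm:
  steps:
    - [0,0,0,0.0604,-0.1024,0.0164]
    - [0,0,0,0.0604,-0.1024,0.0164]
    - [0,0,0,0.0604,-0.1024,0.0164]
    - [0,0,0,0.0604,-0.1024,0.0164]
    - [0,0,0,0.0604,-0.1024,0.0164]
    - [0,0,0,0.0604,-0.1024,0.0164]
    - [0,0,0,0.01,-0.017,0.003]
    - [0,0,0,0,0,0]
    - [0,0,0,0,0,0]

```text
clock: 17.93
position: [0.4353, 0.2921, 0.2208]
ee_rot: [-0.884, -1.531, -0.758]
force: [0.8, 0.6, 0.2]
width: 0.644
gripper_force: 20.0
```

```bash
python3 - <<'E'
from ik import *
s,R,p=st()
Rt=Ro.from_rotvec([-1.879,-1.34,-1.086]).as_matrix();t=np.array([.4574,-.1433,.2212])
print(((t-p)*1000).round(1),Ro.from_matrix(Rt@R.T).as_rotvec().round(3))
E
```

```text
t 17.93 tcp [0.4353 0.2921 0.2208] grasp [0.4449 0.2759 0.2234] 
y [ 0.862  0.507 -0.009] z [-0.503  0.853 -0.137] q [-0.02, 0.84, -0.04, 1.8, -1.07, 1.66, 1.1] F [0.8 0.6 0.2] w 0.644 gf 20.0
[ 2.210e+01 -4.354e+02  4.000e-01] [-0.394 -0.048 -0.85 ]
```

Emit:
step_arm:
  steps:
    - [1.1,-21.8,0,-0.0197,-0.0024,-0.0425]
    - [1.1,-21.8,0,-0.0197,-0.0024,-0.0425]
    - [1.1,-21.8,0,-0.0197,-0.0024,-0.0425]
    - [1.1,-21.8,0,-0.0197,-0.0024,-0.0425]
    - [1.1,-21.8,0,-0.0197,-0.0024,-0.0425]
    - [1.1,-21.8,0,-0.0197,-0.0024,-0.0425]
    - [1.1,-21.8,0,-0.0197,-0.0024,-0.0425]
    - [1.1,-21.8,0,-0.0197,-0.0024,-0.0425]
    - [1.1,-21.8,0,-0.0197,-0.0024,-0.0425]
    - [1.1,-21.8,0,-0.0197,-0.0024,-0.0425]
    - [1.1,-21.8,0,-0.0197,-0.0024,-0.0425]
    - [1.1,-21.8,0,-0.0197,-0.0024,-0.0425]
    - [1.1,-21.8,0,-0.0197,-0.0024,-0.0425]
    - [1.1,-21.8,0,-0.0197,-0.0024,-0.0425]
    - [1.1,-21.8,0,-0.0197,-0.0024,-0.0425]
    - [1.1,-21.8,0,-0.0197,-0.0024,-0.0425]
    - [1.1,-21.8,0,-0.0197,-0.0024,-0.0425]
    - [1.1,-21.8,0,-0.0197,-0.0024,-0.0425]
    - [1.1,-21.8,0,-0.0197,-0.0024,-0.0425]
    - [1.1,-21.8,0,-0.0197,-0.0024,-0.0425]

```text
clock: 19.6
position: [0.4573, -0.1458, 0.2209]
ee_rot: [-1.882, -1.342, -1.089]
force: [1.0, 0.0, -1.0]
width: 0.636
gripper_force: 20.0
```

Emit:
step_arm:
  steps:
    - [0,0,-25,0,0,0]
    - [0,0,-30,0,0,0]
    - [0,0,-30,0,0,0]
    - [0,0,-30,0,0,0]
    - [0,0,-25,0,0,0]
    - [0,0,-15,0,0,0]
    - [0,0,-10,0,0,0]
    - [0,0,0,0,0,0]
    - [0,0,0,0,0,0]

```text
clock: 20.35
position: [0.4573, -0.1443, 0.056]
ee_rot: [-1.878, -1.343, -1.088]
force: [1.1, -0.1, 0.6]
width: 0.637
gripper_force: 20.0
```

```bash
python3 - <<'E'
from ik import *
s,R,p=st()
Rt=Ro.from_rotvec([-1.879,-1.34,-1.086]).as_matrix();t=np.array([.4572,-.1433,.0359])
print(((t-p)*1000).round(1),Ro.from_matrix(Rt@R.T).as_rotvec().round(3))
a=cams.get_image("wrist")
import cv2;cv2.imwrite("pics/w_place.png",a[:,:,::-1])
# jar contents in the top view: bright px
b=cams.get_image("top");cv2.imwrite("pics/top_place.png",b[:,:,::-1]);print(b[228,188:202].mean(1).round(),b[:,:,0][215:245,180:210].max())
E
```

```text
t 20.35 tcp [ 0.4573 -0.1443  0.056 ] grasp [ 0.452  -0.1599  0.0655] 
y [ 0.946 -0.324  0.002] z [ 0.282  0.82  -0.498] q [0.58, 0.88, 0.33, 1.96, -1.09, 1.43, 1.38] F [ 1.1 -0.1  0.6] w 0.637 gf 20.0
[ -0.1   1.  -20.1] [ 0.001  0.003 -0.001]
[122. 122. 121. 121. 120. 122. 120. 123. 121. 123. 123. 122. 120. 121.] 211
```

```bash
python3 - <<'E'
from h import *
import cv2
I=cv2.INTER_CUBIC
w=cv2.imread("pics/w_place.png")[120:320,200:440]
j=cv2.imread("pics/top_place.png")[195:265,160:240]
sc=cams.get_image("scene")[:,:,::-1]
c=sc[150:220,270:350];f=sc[110:360,120:480]
m=np.vstack([np.hstack([cv2.resize(w,(400,300),interpolation=I),cv2.resize(j,(400,300),interpolation=I)]),np.hstack([cv2.resize(c,(400,300),interpolation=I),cv2.resize(f,(400,300),interpolation=I)])])
cv2.imwrite("pics/m.png",m)
E
```

```text
(no output)
```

View pics/m.png

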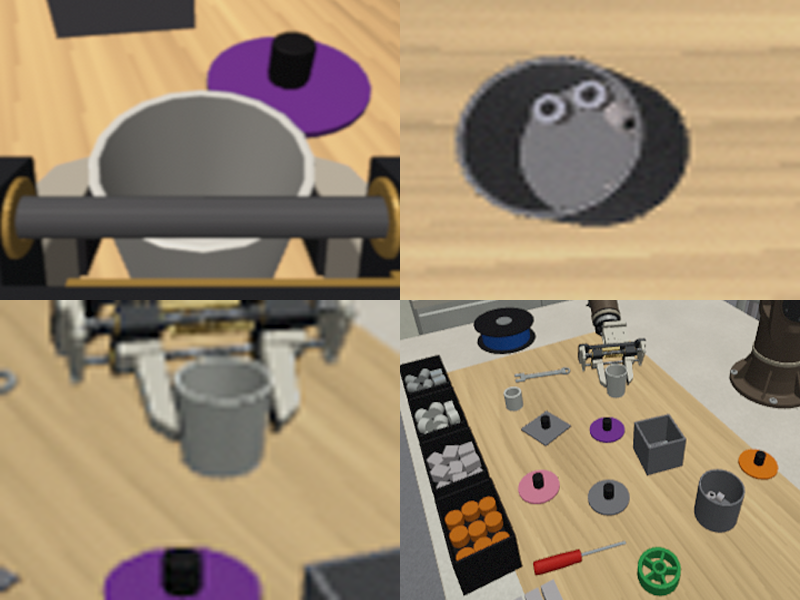

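The montage shows the cup held upright, three spacers visible in the jar with the rest of its floor hidden by the near wall, and the bench clean. I set the cup down.

Emit:
step_arm:
  steps:
    - [0,0.5,-6,0,0,0]
    - [0,0.5,-6,0,0,0]
    - [0,0,-4,0,0,0]
    - [0,0,-2,0,0,0]
    - [0,0,-1.5,0,0,0]
    - [0,0,0,0,0,0]
    - [0,0,0,0,0,0]

```text
clock: 21.08
position: [0.4572, -0.1428, 0.0363]
ee_rot: [-1.877, -1.344, -1.088]
force: [-0.8, 0.4, -0.7]
width: 0.636
gripper_force: 20.0
```

```bash
python3 - <<'E'
from h import *
st()
F=[]
for _ in range(5):cams.get_image("top");F.append(observe()["force"])
print(np.mean(F,0).round(2))
E
```

```text
t 21.08 tcp [ 0.4572 -0.1428  0.0363] grasp [ 0.4519 -0.1584  0.0457] 
y [ 0.946 -0.323  0.002] z [ 0.281  0.82  -0.498] q [0.58, 0.91, 0.32, 1.96, -1.1, 1.41, 1.41] F [-0.8  0.4 -0.7] w 0.636 gf 20.0
[ 0.15  0.14 -0.54]
```

Emit:
step_arm:
  steps:
    - [0,0,-0.5,0,0,0]
    - [0,0,-0.5,0,0,0]
    - [0,0,0,0,0,0]
    - [0,0,0,0,0,0]

```text
clock: 21.67
position: [0.4574, -0.1428, 0.0359]
ee_rot: [-1.876, -1.344, -1.089]
force: [0.1, -1.1, 5.0]
width: 0.635
gripper_force: 19.8
```

```bash
python3 - <<'E'
from h import *
st()
F=[]
for _ in range(4):cams.get_image("top");F.append(observe()["force"])
print(np.mean(F,0).round(2))
E
```

```text
t 21.67 tcp [ 0.4574 -0.1428  0.0359] grasp [ 0.4521 -0.1584  0.0454] 
y [ 0.946 -0.323  0.003] z [ 0.282  0.82  -0.498] q [0.58, 0.92, 0.32, 1.95, -1.1, 1.41, 1.41] F [ 0.1 -1.1  5. ] w 0.635 gf 19.8
[-0.96 -1.57  4.96]
```

Contact at 5 N, at the original height. I release and back out along the tool axis.

Emit:
step_arm:
  steps:
    - [0,0,0,0,0,0]
    - [0,0,0,0,0,0]
    - [0,0,0,0,0,0]
    - [0,0,0,0,0,0]
    - [0,0,0,0,0,0]
    - [-2.8,-8.2,5,0,0,0]
    - [-5.6,-16.4,10,0,0,0]
    - [-5.6,-16.4,10,0,0,0]
    - [-5.6,-16.4,10,0,0,0]
    - [-5.6,-16.4,10,0,0,0]
    - [-5.6,-16.4,10,0,0,0]
    - [0,0,30,0,0,0]
    - [0,0,40,0,0,0]
    - [0,0,40,0,0,0]
    - [0,0,40,0,0,0]
  gripper: 1

```text
clock: 23.12
position: [0.4256, -0.2335, 0.2422]
ee_rot: [-1.878, -1.343, -1.087]
force: [1.4, -0.8, -0.6]
width: 0.995
gripper_force: 0.0
```

```bash
python3 - <<'E'
from h import *
import cv2
s,R,p=st()
a=cams.get_image("top");cv2.imwrite("pics/top_rel.png",a[:,:,::-1]);b=cv2.imread("pics/top0.png")[:,:,::-1]
np.set_printoptions(linewidth=200)
print("cup before\n",b[218:246:2,356:386:2].mean(2).astype(int));print("after\n",a[218:246:2,356:386:2].mean(2).astype(int))
print("jar\n",a[212:246:2,176:220:2].mean(2).astype(int))
d=(np.abs(a.astype(int)-b).max(2)>45).astype(np.uint8)
n,l,S,c=cv2.connectedComponentsWithStats(cv2.morphologyEx(d,cv2.MORPH_OPEN,np.ones((2,2))))
for i in range(1,n):
    if S[i][4]>5:print(S[i].tolist(),c[i].round().tolist())
E
```

```text
t 23.12 tcp [ 0.4256 -0.2335  0.2422] grasp [ 0.4203 -0.2491  0.2517] 
y [ 0.946 -0.324  0.001] z [ 0.281  0.82  -0.499] q [0.65, 0.65, 0.45, 1.77, -0.91, 1.74, 1.13] F [ 1.4 -0.8 -0.6] w 0.995 gf 0.0
cup before
 [[157 157 158 157 156 159 162 165 158 160 158 158 158 159 157]
 [164 163 162 161 196  89 105 107 111 144 175 163 161 163 161]
 [158 155 157 159  96  98 101 105 104 104 107 201 158 155 158]
 [160 161 194  89  95 127 104 106 101 106 104 103 195 156 154]
 [168 170  80 159 160  79 162 194 135 103 101 100  87 166 160]
 [156 185 165  74 157  42 133 195 194 152 101  99  99 178 164]
 [161 191 193 134 136 157 154 196 164 165  96  93  93 201 167]
 [155 198 198 194 165 131 197 136  48  51 160  90  90 195 151]
 [162 144 194 154 162 136 173 121  99 101 143  83  84 180 156]
 [159  79 186 131  47  49 160  73 107 121  81  78 101 155 153]
 [163 143 149  91 159 130 168 196 194 189  74  73 186 163 165]
 [161 161 124 151 104 130 193 192 190  65  40 185 161 162 162]
 [165 168 166 142  96 211 182 122 150 196 167 165 166 165 166]
 [156 157 158 158 155 156 157 160 157 158 158 159 159 158 155]]
afte
[... 2136 characters left out ...]
 43  43  44  44  40 160 159]
 [121  54  41  43  42  39 114 115 114 115 113 115 111  47  48  48  44  44  45 156 158 157]
 [164 128  91  34  36  35  41 117 113 114 112 133  50  47  50  45  43  43 137 168 169 166]
 [161 162 164 125 115  88  86  87 113 129  47  53  50  49  48  50  44 158 162 166 164 163]]
[426, 195, 214, 205, 15931] [561.0, 313.0]
[434, 207, 3, 2, 6] [435.0, 208.0]
[363, 226, 8, 8, 45] [366.0, 229.0]
[362, 232, 16, 8, 75] [370.0, 236.0]
[494, 255, 3, 3, 9] [495.0, 256.0]
[425, 262, 3, 2, 6] [426.0, 262.0]
[489, 274, 3, 2, 6] [490.0, 274.0]
[445, 288, 5, 6, 20] [447.0, 291.0]
[638, 289, 2, 4, 6] [639.0, 290.0]
[633, 293, 3, 6, 15] [634.0, 295.0]
[0, 341, 23, 37, 460] [8.0, 355.0]
```

The cup stands upright and empty, in its original place, and nothing is stray on the bench. Next is the lid.

```bash
python3 - <<'E'
from ik import *
s,R,p=st();a=np.radians(11)
y=np.array([np.cos(a),np.sin(a),0]);z=np.array([0,0,-1.]);Rt=np.c_[np.cross(y,z),y,z]
t=np.array([.6385,.1313,.16]);W=Ro.from_matrix(Rt@R.T).as_rotvec();q=s["joints"];qp=q
for k in range(1,21):
    qp=q;q,e=ik(p+(t-p)*k/20,Ro.from_rotvec(W*k/20).as_matrix()@R,q)
    if e>.01 or np.abs(q-qp).max()>.15:print(k,e,np.abs(q-qp).max())
print(((t-p)*1000).round(1),((t-p)*50).round(2),(W/20).round(4),q.round(2))
E
```

```text
t 23.17 tcp [ 0.4267 -0.2351  0.2493] grasp [ 0.4213 -0.2507  0.2588] 
y [ 0.946 -0.324  0.01 ] z [ 0.285  0.817 -0.5  ] q [0.65, 0.64, 0.45, 1.76, -0.91, 1.74, 1.12] F [ 0.9 -1.2  6.1] w 1.0 gf 0.0
[211.8 366.4 -89.3] [10.59 18.32 -4.46] [-0.0527  0.0041  0.0234] [-0.6   0.57  0.5   1.6  -0.3   1.04  0.17]
```

Emit:
step_arm:
  steps:
    - [10.6,18.3,0,-0.0527,0.0041,0.0234]
    - [10.6,18.3,0,-0.0527,0.0041,0.0234]
    - [10.6,18.3,0,-0.0527,0.0041,0.0234]
    - [10.6,18.3,0,-0.0527,0.0041,0.0234]
    - [10.6,18.3,0,-0.0527,0.0041,0.0234]
    - [10.6,18.3,0,-0.0527,0.0041,0.0234]
    - [10.6,18.3,0,-0.0527,0.0041,0.0234]
    - [10.6,18.3,0,-0.0527,0.0041,0.0234]
    - [10.6,18.3,0,-0.0527,0.0041,0.0234]
    - [10.6,18.3,0,-0.0527,0.0041,0.0234]
    - [10.6,18.3,-8.9,-0.0527,0.0041,0.0234]
    - [10.6,18.3,-8.9,-0.0527,0.0041,0.0234]
    - [10.6,18.3,-8.9,-0.0527,0.0041,0.0234]
    - [10.6,18.3,-8.9,-0.0527,0.0041,0.0234]
    - [10.6,18.3,-8.9,-0.0527,0.0041,0.0234]
    - [10.6,18.3,-8.9,-0.0527,0.0041,0.0234]
    - [10.6,18.3,-8.9,-0.0527,0.0041,0.0234]
    - [10.6,18.3,-8.9,-0.0527,0.0041,0.0234]
    - [10.6,18.3,-8.9,-0.0527,0.0041,0.0234]
    - [10.6,18.3,-8.9,-0.0527,0.0041,0.0234]

```text
clock: 24.83
position: [0.6392, 0.133, 0.1516]
ee_rot: [-2.004, -2.416, 0.006]
force: [1.1, -0.4, 0.2]
width: 0.998
gripper_force: 0.0
```

Emit:
step_arm:
  steps:
    - [0,0,0,0,0,0]
    - [0,0,0,0,0,0]
    - [0,0,0,0,0,0]

```text
clock: 25.08
position: [0.6383, 0.1319, 0.1514]
ee_rot: [-2.004, -2.414, 0.004]
force: [-1.0, -0.4, 0.7]
width: 0.995
gripper_force: 0.0
```

```bash
python3 - <<'E'
from h import *
import cv2
s,R,p=st()
c=cams.get_calibration("wrist");a=cams.get_image("wrist");cv2.imwrite("pics/w_lid.png",a[:,:,::-1])
for n,q in(("knobtop",[.6385,.1313,.039]),("knobbase",[.6385,.1313,.011]),("disc",[.6385,.1313,.011]),("tcp",p)):print(n,np.round(proj("wrist",q,c),1))
u,v=map(int,proj("wrist",[.6385,.1313,.039],c))
g=a.mean(2)
# colour-neutral dark (knob) and grey (disc) components
m=((g<45)).astype(np.uint8);n,l,S,C=cv2.connectedComponentsWithStats(m)
for i in range(1,n):
    if S[i][4]>60:print("dark",S[i].tolist(),C[i].round(1))
h=(a.max(2).astype(int)-a.min(2)<14)&(g>60)&(g<150)
n,l,S,C=cv2.connectedComponentsWithStats(h.astype(np.uint8))
for i in range(1,n):
    if S[i][4]>600:print("grey",S[i].tolist(),C[i].round(1))
E
```

```text
t 25.08 tcp [0.6383 0.1319 0.1514] grasp [0.6384 0.1319 0.1704] 
y [ 0.983  0.184 -0.005] z [-0.005  0.001 -1.   ] q [-0.58, 0.57, 0.46, 1.61, -0.28, 1.03, 0.15] F [-1.  -0.4  0.7] w 0.995 gf 0.0
knobtop [321.  191.1]
knobbase [321.2 184.3]
disc [321.2 184.3]
tcp [319.9 238.7]
dark [59, 0, 53, 18, 573] [86.9  7.3]
dark [96, 0, 109, 48, 3093] [162.1  22.5]
dark [327, 0, 69, 23, 419] [357.   13.9]
dark [0, 3, 7, 51, 163] [ 2.9 29.1]
dark [453, 103, 77, 54, 273] [481.2 131.5]
dark [0, 146, 640, 254, 69081] [336.9 294.5]
dark [310, 175, 24, 27, 501] [321.6 188.3]
dark [401, 226, 65, 27, 455] [414.8 243.3]
dark [207, 279, 19, 24, 282] [214.6 288.4]
dark [403, 279, 32, 27, 703] [419.7 292.4]
grey [52, 0, 98, 25, 943] [110.1  11. ]
grey [526, 0, 114, 116, 5251] [588.5  43.9]
grey [278, 140, 88, 86, 5333] [321.6 181.9]
grey [0, 154, 183, 99, 3640] [121.1 201.5]
grey [567, 220, 73, 76, 659] [619.3 256.3]
grey [148, 256, 346, 49, 8318] [330.3 268.7]
grey [31, 342, 399, 58, 1949] [266.3 356.7]
```

The wrist image puts the disc centre at (322,183) and the knob at (321.6,188), against predictions of (321,184) and (321,188). The lid position is confirmed within about 1 mm, so I descend and grip the knob.

Emit:
step_arm:
  steps:
    - [0,-0.3,-22,0,0.004,0]
    - [0,-0.3,-25,0,0,0]
    - [0,0,-25,0,0,0]
    - [0,0,-25,0,0,0]
    - [0,0,-18,0,0,0]
    - [0,0,-10,0,0,0]
    - [0,0,-6,0,0,0]
    - [0,0,-4,0,0,0]
    - [0,0,0,0,0,0]
    - [0,0,0,0,0,0]

```text
clock: 25.97
position: [0.6392, 0.1322, 0.0174]
ee_rot: [-2.001, -2.412, 0.005]
force: [-0.9, -0.2, 0.8]
width: 1.0
gripper_force: 0.0
```

Emit:
step_arm:
  steps:
    - [0,0,0,0,0,0]
    - [0,0,0,0,0,0]
    - [0,0,0,0,0,0]
    - [0,0,0,0,0,0]
    - [0,0,0,0,0,0]
    - [0,0,0,0,0,0]
    - [0,0,0,0,0,0]
    - [0,0,0,0,0,0]
    - [0,0,0,0,0,0]
  gripper: 0.1
  force: 25

```text
clock: 26.72
position: [0.6384, 0.1324, 0.0163]
ee_rot: [-2.0, -2.412, 0.007]
force: [0.9, 0.8, -0.2]
width: 0.396
gripper_force: 0.0
```

```bash
python3 -c "
from h import *
st()"
```

```text
t 26.72 tcp [0.6384 0.1324 0.0163] grasp [0.6386 0.1323 0.0353] 
y [ 0.983  0.185 -0.009] z [-0.009  0.002 -1.   ] q [-0.53, 0.73, 0.38, 1.71, -0.36, 0.78, 0.21] F [ 0.9  0.8 -0.2] w 0.396 gf 0.0
```

Emit:
step_arm:
  steps:
    - [0,0,0,-0.002,-0.009,0]
    - [0,0,0,0,0,0]
    - [0,0,0,0,0,0]
    - [0,0,0,0,0,0]
    - [0,0,0,0,0,0]
    - [0,0,0,0,0,0]

```text
clock: 27.22
position: [0.6385, 0.1324, 0.0163]
ee_rot: [2.005, 2.418, -0.0]
force: [-0.8, -0.2, -0.6]
width: 0.258
gripper_force: 25.0
```

```bash
python3 -c "
from h import *
st()"
```

```text
t 27.22 tcp [0.6385 0.1324 0.0163] grasp [0.6385 0.1324 0.0353] 
y [ 0.983  0.185 -0.   ] z [ 0. -0. -1.] q [-0.53, 0.72, 0.38, 1.72, -0.36, 0.77, 0.21] F [-0.8 -0.2 -0.6] w 0.258 gf 25.0
```

Emit:
step_arm:
  steps:
    - [0,0,12,0,0,0]
    - [0,0,25,0,0,0]
    - [0,0,30,0,0,0]
    - [0,0,30,0,0,0]
    - [0,0,30,0,0,0]
    - [-10,8,8,0,0,0]
    - [-18,14.3,0,0,0,0]
    - [-18,14.3,0,0,0,0]
    - [-18,14.3,0,0,0,0]
    - [-18,14.3,0,0,0,0]
    - [-18,14.3,0,0,0,0]
    - [-18,14.3,0,0,0,0]
    - [-18,14.3,0,0,0,0]
    - [-18,14.3,0,0,0,0]
    - [-18,14.3,0,0,0,0]
    - [-8.5,7,0,0,0,0]
    - [0,0,0,0,0,0]
    - [0,0,0,0,0,0]
    - [0,0,0,0,0,0]

```text
clock: 28.8
position: [0.459, 0.2751, 0.1517]
ee_rot: [2.006, 2.416, 0.001]
force: [1.4, -1.6, 0.2]
width: 0.255
gripper_force: 25.0
```

```bash
python3 - <<'E'
from h import *
import cv2
s,R,p=st()
a=cams.get_image("scene");cv2.imwrite("pics/s_lid.png",a[:,:,::-1])
# jar rim ellipse check on fresh & original scene: fit to dark/grey silhouette of jar lower body
for nm,im in(("orig",cv2.imread("pics/scene0.png")[:,:,::-1]),("now",a)):
    g=im.astype(int);m=((g.max(2)-g.min(2)<14)&(g.mean(2)<110)).astype(np.uint8)
    m[:230]=0;m[310:]=0;m[:,:370]=0;m[:,450:]=0
    r=m[285:302];print(nm,[(np.flatnonzero(m[k]).min(),np.flatnonzero(m[k]).max()) for k in(270,280,288,294)])
w=cams.get_image("wrist");cv2.imwrite("pics/w_jar.png",w[:,:,::-1])
E
```

```text
t 28.8 tcp [0.459  0.2751 0.1517] grasp [0.459  0.2752 0.1707] 
y [0.983 0.184 0.001] z [ 0.001 -0.    -1.   ] q [-0.99, 0.39, 0.46, 1.91, -0.22, 0.89, -0.23] F [ 1.4 -1.6  0.2] w 0.255 gf 25.0
orig [(np.int64(388), np.int64(429)), (np.int64(386), np.int64(426)), (np.int64(385), np.int64(423)), (np.int64(389), np.int64(422))]
now [(np.int64(388), np.int64(429)), (np.int64(386), np.int64(426)), (np.int64(385), np.int64(423)), (np.int64(389), np.int64(422))]
```

Emit:
step_arm:
  steps:
    - [-0.8,0.7,-15,0,0,0]
    - [0,0,-15,0,0,0]
    - [0,0,-10,0,0,0]
    - [0,0,-5,0,0,0]
    - [0,0,-4,0,0,0]
    - [0,0,-3,0,0,0]
    - [0,0,-3,0,0,0]
    - [0,0,0,0,0,0]
    - [0,0,0,0,0,0]
    - [0,0,0,0,0,0]

```text
clock: 29.73
position: [0.4574, 0.277, 0.0967]
ee_rot: [2.005, 2.418, 0.001]
force: [0.2, 0.5, -0.7]
width: 0.253
gripper_force: 25.0
```

```bash
python3 -c "
from h import *
st()"
```

```text
t 29.73 tcp [0.4574 0.277  0.0967] grasp [0.4574 0.277  0.1157] 
y [0.983 0.185 0.001] z [ 0.  0. -1.] q [-0.96, 0.46, 0.42, 1.97, -0.27, 0.77, -0.19] F [ 0.2  0.5 -0.7] w 0.253 gf 25.0
```

Emit:
step_arm:
  steps:
    - [0.5,-0.9,-1,0,0,0]
    - [0,0,-1,0,0,0]
    - [0,0,-1,0,0,0]
    - [0,0,-1,0,0,0]
    - [0,0,-0.8,0,0,0]
    - [0,0,0,0,0,0]
    - [0,0,0,0,0,0]
    - [0,0,0,0,0,0]

```text
clock: 30.4
position: [0.4577, 0.2759, 0.0915]
ee_rot: [2.005, 2.418, -0.0]
force: [0.5, -0.4, -0.7]
width: 0.254
gripper_force: 25.0
```

```bash
python3 -c "
from h import *
st()"
```

```text
t 30.4 tcp [0.4577 0.2759 0.0915] grasp [0.4577 0.2759 0.1105] 
y [0.983 0.185 0.   ] z [ 0. -0. -1.] q [-0.95, 0.47, 0.42, 1.97, -0.27, 0.76, -0.19] F [ 0.5 -0.4 -0.7] w 0.254 gf 25.0
```

The plug has gone in freely, with no contact force and 0.2 mm to go. I lower the last bit, release and lift off.

Emit:
step_arm:
  steps:
    - [0,0,-0.5,0,0,0]
    - [0,0,0,0,0,0]
    - [0,0,0,0,0,0]

```text
clock: 30.65
position: [0.4577, 0.2759, 0.0912]
ee_rot: [2.005, 2.418, 0.0]
force: [0.9, -0.3, 1.3]
width: 0.256
gripper_force: 25.0
```

Emit:
step_arm:
  steps:
    - [0,0,0,0,0,0]
    - [0,0,0,0,0,0]
    - [0,0,0,0,0,0]
    - [0,0,0,0,0,0]
    - [0,0,0,0,0,0]
    - [0,0,0,0,0,0]
    - [0,0,0,0,0,0]
    - [0,0,8,0,0,0]
    - [0,0,15,0,0,0]
    - [0,0,25,0,0,0]
    - [0,0,30,0,0,0]
    - [0,0,35,0,0,0]
    - [-20,25,20,0,0,0]
    - [-25,30,0,0,0,0]
    - [-25,30,0,0,0,0]
    - [-25,30,0,0,0,0]
    - [-20,30,0,0,0,0]
    - [0,30,0,0,0,0]
    - [0,0,0,0,0,0]
  gripper: 0.9

```text
clock: 32.23
position: [0.3393, 0.4574, 0.2244]
ee_rot: [-1.994, -2.425, -0.003]
force: [-0.2, 0.2, -0.5]
width: 0.903
gripper_force: 0.0
```

```bash
python3 - <<'E'
from h import *
import cv2
s,R,p=st()
for n in("scene","top"):
    a=cams.get_image(n);cv2.imwrite(f"pics/{n}_end.png",a[:,:,::-1]);b=cv2.imread(f"pics/{n}0.png")[:,:,::-1]
    # disc grey region & knob near the jar
    u,v=proj(n,[.458,.275,.086]);k=proj(n,[.458,.275,.114]);k0=proj(n,[.458,.275,.086])
    print(n,"pred disc",np.round((u,v),1),"knob mid",np.round((np.array(k)+k0)/2,1))
    x0,y0=int(u)-45,int(v)-45;sub=a[y0:y0+90,x0:x0+90].astype(int);g=sub.mean(2)
    for nm,m in(("grey",(sub.max(2)-sub.min(2)<16)&(g>65)&(g<140)),("dark",g<36)):
        N,l,S,C=cv2.connectedComponentsWithStats(m.astype(np.uint8))
        for i in range(1,N):
            if S[i][4]>40:print(nm,(S[i][:4]+[x0,y0,0,0]).tolist(),S[i][4],(C[i]+[x0,y0]).round(1))
    # predicted disc outline bbox if level at z .080-.086
    t=np.linspace(0,6.28,60);P=np.array([proj(n,[.458+.046*np.cos(q),.275+.046*np.sin(q),.086]) for q in t]);print("pred bbox",P.min(0).round(1),P.max(0).round(1))
    P=np.array([proj(n,[.458+.046*np.cos(q),.275+.046*np.sin(q),.091]) for q in t]);print("if 5mm up",P.min(0).round(1),P.max(0).round(1))
    d=(np.abs(a.astype(int)-b).max(2)>45).astype(np.uint8)
    N,l,S,C=cv2.connectedComponentsWithStats(cv2.morphologyEx(d,cv2.MORPH_OPEN,np.ones((2,2))))
    print([ (S[i].tolist()) for i in range(1,N) if S[i][4]>15])
E
```

```text
t 32.23 tcp [0.3393 0.4574 0.2244] grasp [0.3393 0.4573 0.2434] 
y [0.981 0.193 0.   ] z [-0.     0.003 -1.   ] q [-1.33, 0.35, 0.41, 1.74, -0.16, 1.08, -0.67] F [-0.2  0.2 -0.5] w 0.903 gf 0.0
scene pred disc [410.1 262.9] knob mid [411.2 258.4]
grey [365, 217, 12, 13] 50 [370.9 224.9]
grey [389, 249, 42, 33] 877 [409.8 266.1]
dark [439, 236, 10, 12] 90 [443.2 241.5]
dark [405, 252, 12, 14] 131 [410.5 258.4]
pred bbox [389.2 248.1] [431.3 278.9]
if 5mm up [389.5 246.6] [431.8 277.4]
[[472, 0, 27, 60, 220], [549, 0, 19, 22, 196], [596, 0, 44, 27, 975], [624, 69, 16, 8, 67], [512, 73, 8, 14, 38], [579, 121, 61, 27, 296], [622, 127, 18, 9, 70], [565, 146, 59, 37, 574], [622, 157, 16, 11, 74], [515, 168, 100, 100, 3744], [619, 198, 20, 19, 155], [603, 203, 6, 6, 25], [626, 227, 14, 28, 281], [396, 250, 34, 30, 472], [290, 261, 38, 30, 899]]
top pred disc [189.1 226. ] knob mid [186.9 225.3]
grey [170, 208, 38, 39] 999 [189.3 226.5]
pred bbox [170. 207.] [208.1 245.2]
if 5mm up [169.2 206.7] [207.5 245.1]
[[241, 148, 35, 33, 898], [174, 211, 27, 34, 434], [0, 221, 76, 119, 5890], [363, 227, 7, 7, 27], [370, 232, 8, 7, 31], [365, 235, 4, 5, 16], [0, 341, 23, 37, 458]]
```

The disc outline and knob match a level, fully seated lid in both views, the only differences from the start are the ones intended, and the arm is clear.

```bash
python3 -c "
from cell import job
print(job.sign_off())"
```

```text
the job is handed in; nothing more can be done
None
```

I tipped the spacers into the jar, stood the empty cup back in its place and seated the round lid level on the jar, then handed the job in at about 32 s; I saw only three spacers in the jar, and conclude all six are there because the cup is empty and none lie on the bench.

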